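# Read a basin expansion vessel with a pencil gauge

## Robot

A 6-joint arm with a two-finger parallel gripper is mounted at the origin on the work surface. World frame = base frame: x ahead of the robot, y to its left, z up, the work surface at z = 0. Lengths are in mm, angles in rad, forces in N, time in s.
With the tool pointing down it reaches from about 300 to 775 mm from the base axis. Payload 14.6 kg.
Tool frame: the origin (TCP) lies at the very end of the fingers, on their centre line; the grasp point (between the pads) lies 19 mm behind it; z points along the fingers, y is the line along which they close (so a half turn about z gives the same grasp; the last joint's range is limited). The gripper opens to 94 mm and grips with 3 to 60 N. Pads are 16 mm wide; open, the fingers measure 119 mm over their backs; the gripper's body (75 mm by 177 mm) begins 78 mm behind the grasp point.
Start: joints at [1.041, 0.3, 1.521, -0, 1.321, -0.067], TCP at [245.546, 492.134, 205.446] pointing down, gripper open.
Joint ranges: [-3.03, 3.03], [-0.79, 2.21], [0.23, 2.52], [-1.04, 4.18], [0, 3.07], [-2.55, 2.55]. Speed limits (rad/s): [2.22, 2.22, 2.57, 3.14, 3.14, 3.14].

## Interface

Orientations are given as [roll, pitch, yaw] about the fixed x, y, z axes, in that order (R = Rz(yaw) Ry(pitch) Rx(roll)).
In Python, from cell import manip, camera, get_calibration gives the robot as it stands. The module is installed in compiled form; this text tells all that it offers.
- The arm moves only by the tool jog_arm, never from a script. Its argument "plan" is one flat list of numbers, 6 for each row, row after row: the shift along the world's x, y, z in m, then the turn, a rotation vector about the world's x, y, z in degrees. A call has 1 to 20 rows; each row is the pose to reach, as a shift and turn from the pose commanded when the call began; what a row does not reach only later rows make up. A row lasts 1/10 s, in which the tool goes at most 50 mm and 8.59 degrees, less where a joint would pass 70% of its speed; a pose out of reach is approached as far as the arm can. A call with a gripper value outside its range is refused whole. "claw" is the finger opening in m, from 0 to 0.094, set as the call begins (left out, the last holds). The fingers move at their own pace and stop on an object; "force" is the grip in N (left out, the last holds). Time passes only in rows, so rows that repeat a pose let the fingers close. It gives the time, the measured TCP pose, the force, the opening and the grip force at its end, in the units of the state.
- manip.read_state(): the state, without advancing time (a new reading comes with each control period).
- camera(name): name is "side" or "top"; returns (picture, depth): 400x640x3 uint8, red, green, blue; 400x640 float32, mm along the optical axis (not along the pixel's ray), 0 where there is no reading.
- get_calibration(name): a dict with "fx", "fy", "cx", "cy" (pixels), "k1" (the pictures are not rectified: a ray, as slopes to the right and down, at radius r is drawn at 1 + k1 r^2 times it, then the intrinsics apply), "origin" and "attitude" of the camera in the world. Camera axes: x right, y down, z forward; pixel columns grow to the right and rows downward; lengths in mm; the calibration is good to about 2 mm. A picture is of the moment at which its call begins. get_calibration takes no time and is no camera call.
- manip.sign_off(): hands the job in; it is judged then, once.
The state is a dict: "clock": time; "joints": joint angles; "qd": joint speeds; "effort": joint torques, N m; "eef_pos": TCP position; "eef_rot": TCP orientation; "wrist_force": force on the tool from outside, world axes, zero at the start; "moment": the same for the moment, N m; "finger_gap": finger opening in mm; "finger_force": force on a finger pad.
Only numpy, scipy, OpenCV 4.12 (cv2) and the standard library are available. Lean on these libraries where they do the work, as an engineer would, in place of code of your own. Each camera call takes 0.05 s, during which the arm holds its last target. There are 200 camera calls.

## Task

Check the air charge of the little white expansion vessel beside the basin: take the pencil gauge from its stand in the caddy, push its head squarely down over the valve stem on top of the vessel, firmly enough to seal and drive the rod out but not so hard as to strain the stem, and keep it pressed there for a second. Then put the gauge back upright on its stand, barrel in the saddle, with the rod still standing out at its reading; do not touch the rod or push it in, and leave the toiletries and other things as they are.

Things in the scene. Friction and masses are not known exactly. Their poses are not given: they have to be found in the camera images.
- gauge_head (a point): Centre of the steel grip block of the pencil gauge (110 g): 20 mm wide across its flats (y; grasp along y), 26 mm along the barrel (x), 36 mm high, 34 mm above the mouth and on its axis. x points along the barrel to the tail, z up. The aluminium barrel, 13 mm thick, its axis 36 mm above the mouth, leaves the head along +x and ends 118 mm from the head's axis.
- gauge_mouth (a point): Centre of the gauge's mouth, the underside of its head, axes as for gauge_head. A round foot under the grip block, 21 mm across and 14 mm high, is open below: a bore 11 mm wide and 14 mm deep, flared to 15 mm at the rim. The flat ceiling of the bore presses the valve.
- gauge_tail (a point): The point on the barrel's axis 94 mm along it from the head, which lies in the saddle when the gauge is on its stand; axes as for gauge_head.
- rod (a joint): How far the white rod of the gauge stands out, m; 0 is pushed in. While the valve is being pressed open the vessel's air drives it out of the tail end of the barrel, away from the head: 21 to 37 mm when fully seated, according to a pressure that is not known. It stays by friction where the pressure put it, also after the gauge is taken off.
- rod_tip (a point): The free end of that rod, 4.5 mm square with an 8 mm button, on the barrel's axis; 121.5 mm from the head's axis when pushed in.
- vessel_top (a point): Centre of the top of the fixed white expansion vessel, 93 mm in diameter, upright on a pipe; 128 mm above the counter, z up. On this axis stands its brass valve stem, 8 mm thick, out of a 17 mm nut that is 5 mm high. The stem's lip is 24 to 34 mm above this point: it differs, is not measured and must be felt.
- stand (a point): The gauge's place in the caddy: the point on the caddy's floor where the middle of the mouth stands, foot flat on the floor, barrel along +y. The caddy is a narrow teal tray, 560 by 104 mm, with a lip 20 mm above its floor, screwed to the front deck of the basin. x points across it away from the robot, y along it (left), z up.
- saddle (a point): Where gauge_tail lies when the gauge is home: 94 mm along +y from the stand, 36 mm above the caddy's floor. There the barrel rests on a 12 mm long block between two upright prongs that stand 19 mm apart and reach 45 mm above the floor. Axes as for stand.
- bottle: Green pump bottle in the caddy, 58 mm across, 180 mm tall; origin under its foot. Leave it.
- cup: White ceramic cup in the caddy with a scrubber and a comb in it, 66 mm across, 140 mm tall with the comb; origin under its foot. Leave it.
- brush: Shoe brush with a wooden back in the caddy, 40 x 150 x 38 mm; origin under it. Leave it.
- clipper: Steel nail clipper in the caddy, 13 x 62 x 16 mm; origin under it. Leave it.
- dustcap: The valve's brass dust cap, 17 mm across and 16 mm tall, standing on the counter near the vessel; origin under it. Leave it.
- wrench: Steel spanner lying on the counter, 170 mm long; leave it.
- soapdish: White soap dish with a bar of soap on the counter, 90 x 130 x 30 mm; origin under it. Leave it.
- nut_top (a point): Top of that nut, on the stem's axis, 5 mm above vessel_top. In the stem a core pin stands 4.5 mm above the lip, held up by the air: it meets the bore ceiling first and pushes back with 3 N, rising to 7 to 10 N over 4.5 mm while the rod comes out; then the ceiling seats on the hard lip. A push of 14 to 22 N (aim for 17) held for 1 s seals it and gives the full reading; over 28 N strains the stem.
Things that resemble listed ones, but are neither listed nor needed, are in the scene too. Of the things that look like the part that bears gauge_head, the middle-sized one is meant. Leave any green look-alike of the part that bears vessel_top alone.

How it is judged (in metres and radians):
On the way:
1. the gauge is pressed squarely on the valve stem with more than 13 N, the rod driven out, held 0.8 s (contact force between gauge and vessel above 13 N and horizontal distance between gauge_mouth and vessel_top below 0.004 m and angle between gauge_mouth's own z axis and vertical below 0.12 rad and value of joint rod above 0.018 m), for 0.8 s.
At the end, for the whole second after the job is handed in: The gauge stands upright (within 7 degrees) at rest and released on its stand, mouth within 20 mm of the stand point and within 4 mm of the floor, barrel in the saddle (tail point within 7 mm across and 4 mm in height), with the rod still more than 18 mm out (value of joint rod above 0.018 m and horizontal distance between gauge_mouth and stand below 0.02 m and z of gauge_mouth in the frame of stand below 0.004 m and z of gauge_tail in the frame of saddle between -0.004 and 0.004 m and x of gauge_tail in the frame of saddle between -0.007 and 0.007 m and angle between gauge_mouth's own z axis and vertical below 0.12 rad and linear speed of gauge below 0.02 m/s); the robot touches nothing.
It fails at once if the gauge is pushed on the vessel with more than 28 N (contact force between gauge and vessel above 28 N).
It fails at once if the rod is pushed back in (velocity of joint rod below -0.015 m/s).
It fails at once if the fingers touch the rod (contact force between rod and the fingers above 0.5 N).
It fails at once if a bystander is moved more than 20 mm (distance of any of bottle, cup, brush, clipper, dustcap, wrench, soapdish from where it was at the start of the episode above 0.02 m).
It fails at once if the bottle or the cup is tipped (angle between any of bottle, cup's own z axis and vertical above 0.5 rad).
It also fails if it takes over 67 s, if anything falls off the work surface, if the arm or the gripper's body presses on something with over 40 N, if the wrist force passes 120 N, or if a joint passes its speed limit or range.

## Working session

There is one attempt and no reset: what is moved stays moved. The work goes in short steps, Python scripts to look and compute and a tool call to move; the robot and the scene stay as the last step left them, time stands still between calls to the robot, and variables do not carry over. Pictures are saved under pics/ and viewed, at most 10 in all, crops included, and the job is handed in when it is done.

Besides the shell and the picture viewer there is one more tool, called after "Emit:" in YAML: its name, and indented under it one key for each argument. jog_arm: Moves the arm, as the interface text tells. Its arguments: {"type":"object","properties":{"plan":{"type":"array"},"claw":{"type":"number"},"force":{"type":"number"}},"required":["plan"]}

```bash
mkdir -p pics
cat > h.py <<'E'
import numpy as np, cv2, pickle
from cell import manip, camera, get_calibration
def R_of(a):
    from scipy.spatial.transform import Rotation as R
    a=np.array(a,float)
    if a.shape==(3,3): return a
    return R.from_quat(a).as_matrix() if a.size==4 else R.from_euler('xyz',a).as_matrix()
def rays(c,uv):
    uv=np.atleast_2d(np.array(uv,float)); d=np.c_[(uv[:,0]-c['cx'])/c['fx'],(uv[:,1]-c['cy'])/c['fy']]; s=d.copy()
    for _ in range(10): s=d/(1+c['k1']*(s**2).sum(1,keepdims=True))
    return np.c_[s,np.ones(len(s))]@R_of(c['attitude']).T
def plane(c,uv,z):
    r=rays(c,uv); o=np.array(c['origin']); return o+r*((z-o[2])/r[:,2])[:,None]
def cloud(c,D):
    v,u=np.mgrid[:400,:640]; r=rays(c,np.c_[u.ravel(),v.ravel()])
    P=np.array(c['origin'])+r*D.reshape(-1,1); return P.reshape(400,640,3)
E
python3 - <<'E'
from h import *
for n in ['side','top']:
    p,d=camera(n); c=get_calibration(n); print(n,c); np.savez('pics/%s0.npz'%n,p=p,d=d)
    cv2.imwrite('pics/%s0.png'%n,cv2.resize(p[:,:,::-1],(800,500),interpolation=cv2.INTER_CUBIC))
print(manip.read_state())
E
```

```text
side {'fx': 457.1733958216156, 'fy': 457.1733958216156, 'cx': 311.9409054037207, 'cy': 196.10114576410294, 'k1': 0.038004772335786544, 'origin': array([-116.01175147, -605.12924093,  793.74873696]), 'attitude': array([-2.25965553,  0.01953622, -0.82772687])}
top {'fx': 518.9878076069797, 'fy': 518.9878076069797, 'cx': 323.5168932031255, 'cy': 194.28844606157367, 'k1': 0.02559037120287577, 'origin': array([ 381.54548558,  -49.73055281, 1334.32585903]), 'attitude': array([-3.06605228,  0.02904802, -1.56275949])}
{'clock': 0.1, 'joints': array([ 1.04140062e+00,  3.00416994e-01,  1.52149010e+00,  2.03178706e-05,
        1.32069231e+00, -6.66144078e-02]), 'qd': array([-3.76431691e-04, -6.55112845e-05, -1.69352811e-03, -3.15954696e-04,
       -2.14776731e-04,  1.51073343e-04]), 'effort': array([-4.42760011e-04, -5.32645154e+01, -3.53282368e+01,  7.08920765e-02,
        2.35435978e-02, -9.91185357e-05]), 'eef_pos': array([245.43399379, 491.95370119, 204.95449494]), 'eef_rot': array([-3.14058945e+00, -8.66513466e-05,  2.67880628e+00]), 'wrist_force': array([-0.27130248, -0.59357922,  0.43171451]), 'moment': array([-0.03713987,  0.02761202, -0.03211236]), 'finger_force': 0.0, 'finger_gap': 94.07210988719328}
```

View pics/top0.png

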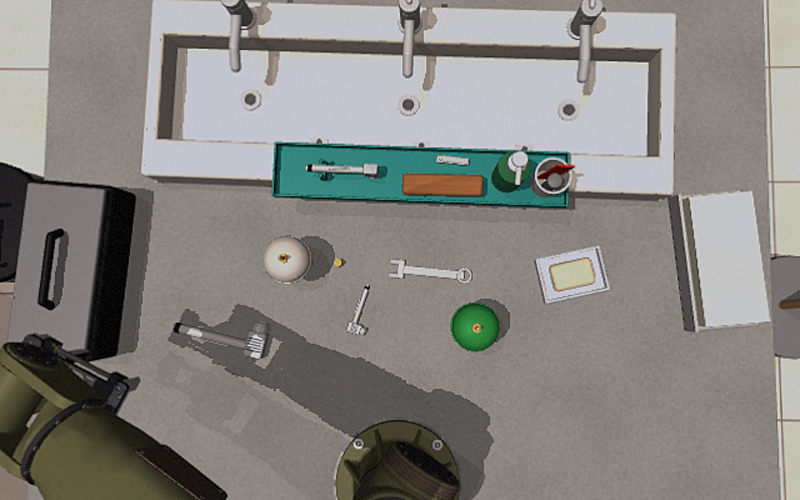

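View pics/side0.png

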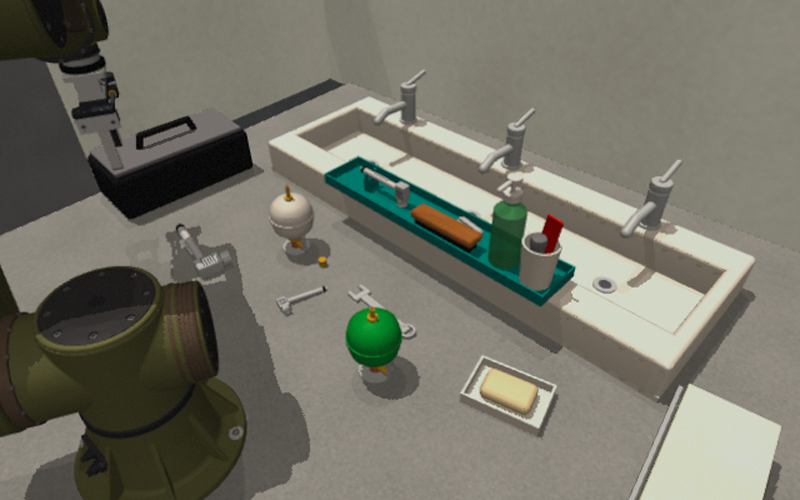

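Top view (800-px scale): gauge look-alikes are a large one at (225,340) on the counter, a small one at (358,310) on the counter, and a middle one at (345,170) in the caddy. The middle one is meant, since it is the middle size and sits on the stand. The white vessel is at (287,258) with its stem at (284,258). The green one at (475,327) is left alone.

Run:
```python
from h import *
z=np.load('pics/top0.npz'); p,d=z['p'],z['d']; c=get_calibration('top'); P=cloud(c,d)
crop=p[105:235,200:330,::-1]
cv2.imwrite('pics/crop0.png',cv2.resize(crop,(600,600),interpolation=cv2.INTER_CUBIC))
hsv=cv2.cvtColor(p,cv2.COLOR_RGB2HSV).astype(int)
def sub(u0,u1,v0,v1): 
    m=np.zeros((400,640),bool); m[v0:v1,u0:u1]=1; return m
teal=(hsv[...,0]>75)&(hsv[...,0]<100)&(hsv[...,1]>120)
fl=teal&sub(330,380,120,134)|teal&sub(262,300,143,152); print('floor',np.median(P[fl],0),np.percentile(P[fl][:,2],[5,95]))
cad=teal&sub(215,460,110,170); q=P[cad]; print('caddy teal x,y,z range',np.percentile(q,[0.5,99.5],axis=0))
# gauge: non teal above floor
g=sub(240,306,122,150)&~teal&(hsv[...,1]<90)&(hsv[...,2]>60); 
zf=np.median(P[fl],0)[2]; print('zf',zf)
gq=P[g&(P[...,2]>zf+20)]; print(len(gq),gq.min(0),gq.max(0))
gm=g&(P[...,2]>zf+20)
hd=gm&(P[...,2]>zf+46); hh=P[hd]; print('head',len(hh),np.median(hh,0),hh.min(0),hh.max(0), np.argwhere(hd).min(0),np.argwhere(hd).max(0))
ba=P[gm&(P[...,2]<zf+46)]; 
for y0 in range(int(gq[:,1].min()),int(gq[:,1].max()),10):
    s=gq[(gq[:,1]>=y0)&(gq[:,1]<y0+10)]; print(y0,len(s),s.min(0).round(1) if len(s) else '',s.max(0).round(1) if len(s) else '')
# vessel
v=sub(205,255,185,232)&(P[...,2]>60); q=P[v]; print('vessel',len(q),q.min(0),q.max(0))
br=sub(205,255,185,232)&(hsv[...,0]>12)&(hsv[...,0]<35)&(hsv[...,1]>110); print('brass',P[br].mean(0),np.percentile(P[br],[0,50,100],axis=0), np.argwhere(br).mean(0))
b=(P[...,2]>118)&v; print('topz',np.percentile(P[b][:,2],[10,50,90,99]))
w=v&(P[...,2]>70)&(P[...,2]<200); k=np.argwhere(w)[:,::-1]; print(cv2.minEnclosingCircle(k.astype(np.float32)))
```

```text
floor [625.89473146 -41.94197881 100.18961448] [ 96.18122792 109.16936264]
caddy teal x,y,z range [[ 544.24600381 -316.96879052   93.82754167]
 [ 662.179846    236.13467694  210.33012114]]
zf 100.18961447834181
329 [381.54548558 -49.73055281 120.42135322] [ 620.84305529  170.73458712 1334.32585903]
head 96 [608.29539424  50.39371718 149.77990364] [381.54548558 -49.73055281 146.24999256] [ 618.00375729  124.78252396 1334.32585903] [131 251] [139 301]
-49 0  
-39 0  
-29 0  
-19 0  
-9 0  
1 0  
11 0  
21 0  
31 11 [601.2  38.5 146.2] [615.3  41.  152.4]
41 43 [598.2  41.  122. ] [618.4  50.5 153.3]
51 37 [598.5  52.1 120.4] [617.9  59.8 154.2]
61 26 [601.1  61.4 136.3] [617.   69.9 153.8]
71 24 [603.4  71.7 132.7] [615.2  81.  145.5]
81 23 [604.2  81.1 132.2] [615.1  90.7 147.3]
91 20 [604.6  92.4 138.9] [614.5 100.1 146.4]
101 21 [604.6 101.7 136.5] [615.2 110.9 148.2]
111 22 [604.9 111.3 136.2] [614.7 120.9 147.7]
121 20 [604.8 121.  137.2] [615.  130.6 151.4]
131 26 [604.8 131.2 135.3] [617.7 140.4 144.5]
141 26 [604.6 141.4 131.4] [620.8 150.6 146.1]
151 20 [606.9 151.  135.7] [616.9 160.8 146.1]
161 6 [609.7 161.2 138. ] [614.4 170.7 145.1]
vessel 1164 [381.54548558 -49.73055281  79.19929755] [ 487.39210395  254.07779929 1334.32585903]
brass [442.50841474 211.09921758 139.61356411] [[436.44033231 205.54886167 129.58166039]
 [442.01666914 210.48316581 133.98273467]
 [450.62883534 219.96511895 162.00462667]] [206.2972973  226.13513514]
topz [119.59233576 123.79689956 129.43116328 165.35684666]
((230.0, 207.25), 19.27605628967285)
```

View pics/crop0.png

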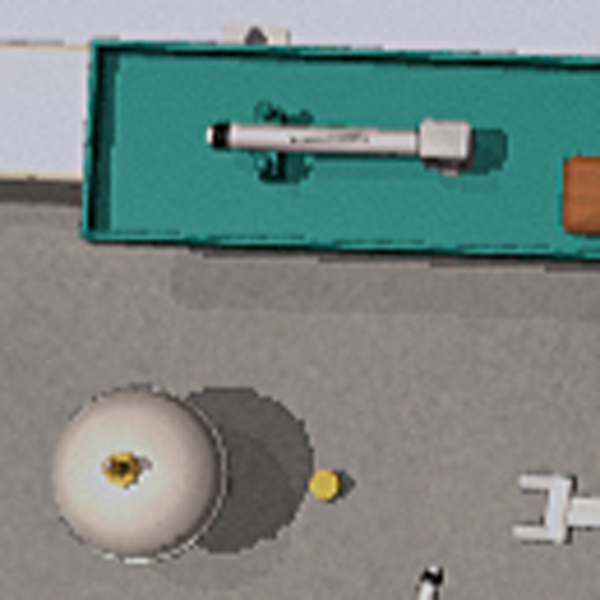

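The crop confirms it: the middle gauge lies in the caddy with its head at crop (445,143) and its barrel in the saddle at (280,138). The white vessel's stem is at (122,468).

```bash
python3 - <<'E'
from h import *
z=np.load('pics/top0.npz'); p=z['p']; c=get_calibration('top')
s=4.615 # crop scale
def cr(x,y): return [200+(x+.5)/s-.5,105+(y+.5)/s-.5]
print('caddy rear lip',plane(c,[cr(95,43),cr(590,56)],120)); print('front lip',plane(c,[cr(85,240),cr(590,258)],120))
print('head top corners',plane(c,[cr(421,120),cr(470,121),cr(468,160),cr(420,158)],152).round(1))
print('barrel axis',plane(c,[cr(400,142),cr(220,136.5)],136).round(1))
print('prong tops',plane(c,[cr(267,108),cr(267,172)],145))
g=sub=None
# stem
S=np.load('pics/side0.npz'); ps=S['p']; cs=get_calibration('side')
out={}
for n,pp,box,cc in (('top',p,(205,255,185,232),c),('side',ps,(205,260,135,185),cs)):
    h=cv2.cvtColor(pp,cv2.COLOR_RGB2HSV).astype(int); m=(h[...,0]>8)&(h[...,0]<35)&(h[...,1]>130)
    k=np.argwhere(m); k=k[(k[:,1]>=box[0])&(k[:,1]<box[1])&(k[:,0]>=box[2])&(k[:,0]<box[3])][:,::-1]; print(n,len(k),k.min(0),k.max(0),k.mean(0))
    for r in np.unique(k[:,1]): a=k[k[:,1]==r][:,0]; print(r,a.min(),a.max())
E
python3 - <<'E'
import sys; sys.path.insert(0,'.')
import os; os.chdir('.')
from h import *
a=np.load('pics/top0.npz')['p'][190:225,210:245,::-1]; b=np.load('pics/side0.npz')['p'][140:190,205:255,::-1]
cv2.imwrite('pics/stem.png',np.hstack([cv2.resize(a,(400,400),interpolation=cv2.INTER_NEAREST),cv2.resize(b,(400,400),interpolation=cv2.INTER_NEAREST)]))
E
```

```text
caddy rear lip [[664.00286754 234.40443044 120.        ]
 [657.74953452 -21.56663892 120.        ]]
front lip [[561.35149068 237.30836205 120.        ]
 [553.1358027  -22.35186084 120.        ]]
head top corners [[617.9  62.1 152. ]
 [617.4  37.5 152. ]
 [597.7  38.3 152. ]
 [598.7  62.3 152. ]]
barrel axis [[609.8  74.1 136. ]
 [612.3 165.8 136. ]]
prong tops [[625.17335891 140.65234052 145.        ]
 [592.56365984 140.09997332 145.        ]]
top 34 [223 203] [229 209] [226.14705882 206.08823529]
203 226 227
204 224 228
205 224 229
206 224 229
207 223 229
208 223 228
209 226 227
side 41 [228 149] [233 160] [230.17073171 155.51219512]
149 228 230
150 229 230
151 229 230
152 229 230
153 229 230
154 229 230
155 229 231
156 229 233
157 228 233
158 228 233
159 228 233
160 230 231
```

View pics/stem.png

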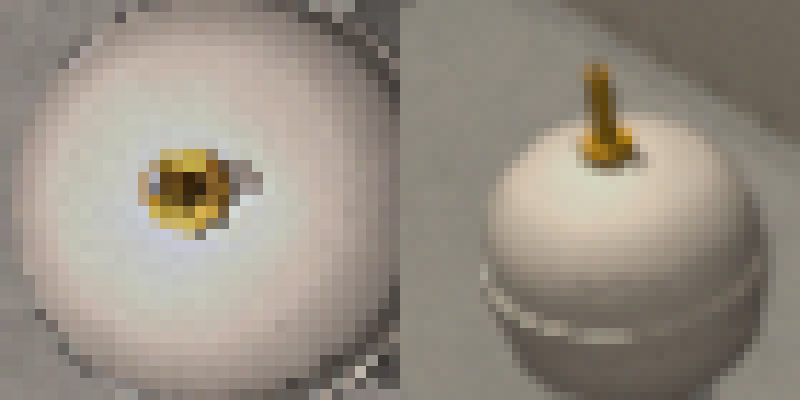

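Left half: nut centre at about crop (193,193), stem tip about (182,187). Right half: stem runs from (597,65) down to the nut at (606,150).

Run:
```python
from h import *
c=get_calibration('top'); cs=get_calibration('side')
def tp(x,y): return [210+x/11.43-.5,190+y/11.43-.5]
def sd(x,y): return [205+(x-400)/8-.5,140+y/8-.5]
print('nut',plane(c,[tp(193,193)],132)); print('tip',plane(c,[tp(182,187)],158))
for t,s in ((tp(182,187),sd(597,68)),(tp(193,193),sd(606,146))):
    r1=rays(c,[t])[0]; r2=rays(cs,[s])[0]; o1=np.array(c['origin']);o2=np.array(cs['origin'])
    k=np.linalg.lstsq(np.c_[r1,-r2],o2-o1,rcond=None)[0]; print(o1+k[0]*r1,o2+k[1]*r2)
for zz in (156,162,168): print('side tip',zz,plane(cs,[sd(597,68)],zz))
print('side nut',plane(cs,[sd(606,146)],132))
# vessel silhouette circle at equator
print('circle',plane(c,[[230.0,207.25]],85))
```

```text
nut [[442.70028934 212.19040037 132.        ]]
tip [[442.56226295 208.75709412 158.        ]]
[442.33400379 207.79011135 162.40054623] [443.30798109 207.02850813 162.28371119]
[442.78096725 212.53593717 130.4138427 ] [444.69765012 211.0320642  130.18372083]
side tip 156 [[448.87377416 215.11029339 156.        ]]
side tip 162 [[443.55927809 207.39340283 162.        ]]
side tip 168 [[438.24478203 199.67651228 168.        ]]
side nut [[443.16290253 208.79810559 132.        ]]
circle [[443.05086303 213.59423308  85.        ]]
```

Emit:
jog_arm:
  plan: [0.02,-0.02,0.05,0,0,-6,0.04,-0.05,0.06,0,0,-12,0.07,-0.085,0.06,0,0,-18,0.1,-0.12,0.06,0,0,-24,0.13,-0.155,0.06,0,0,-30,0.16,-0.19,0.06,0,0,-36,0.19,-0.225,0.06,0,0,-42,0.22,-0.26,0.06,0,0,-48,0.25,-0.295,0.06,0,0,-54,0.28,-0.33,0.06,0,0,-60,0.31,-0.365,0.06,0,0,-65,0.34,-0.4,0.06,0,0,-65,0.3626,-0.442,0.06,0,0,-65,0.3626,-0.442,0.05,0,0,-65,0.3626,-0.442,0.02,0,0,-65,0.3626,-0.442,0.0,0,0,-65,0.3626,-0.442,0.0,0,0,-65]
  claw: 0.05
  force: 20

```text
clock: 1.8
eef_pos: [606.7, 50.5, 202.3]
eef_rot: [-3.136, 0.0, 1.545]
wrist_force: [0.1, -0.1, -0.2]
finger_gap: 50.1
finger_force: 0.0
```

Emit:
jog_arm:
  plan: [0.001,0,-0.02,0,0,0,0.001,0,-0.04,0,0,0,0.001,0,-0.055,0,0,0,0.001,0,-0.07,0,0,0,0.001,0,-0.08,0,0,0,0.001,0,-0.085,0,0,0,0.001,0,-0.085,0,0,0]

```text
clock: 2.5
eef_pos: [609.1, 50.2, 120.2]
eef_rot: [-3.141, -0.0, 1.544]
wrist_force: [-0.8, -0.7, -0.3]
finger_gap: 50.4
finger_force: 0.0
```

Run:
```python
from h import *
p,d=camera('side'); cv2.imwrite('pics/s1.png',cv2.resize(p[80:230,220:420,::-1],(800,600),interpolation=cv2.INTER_CUBIC)); print(manip.read_state()['eef_pos'])
```

```text
[609.30912518  50.13680289 120.73855309]
```

View pics/s1.png

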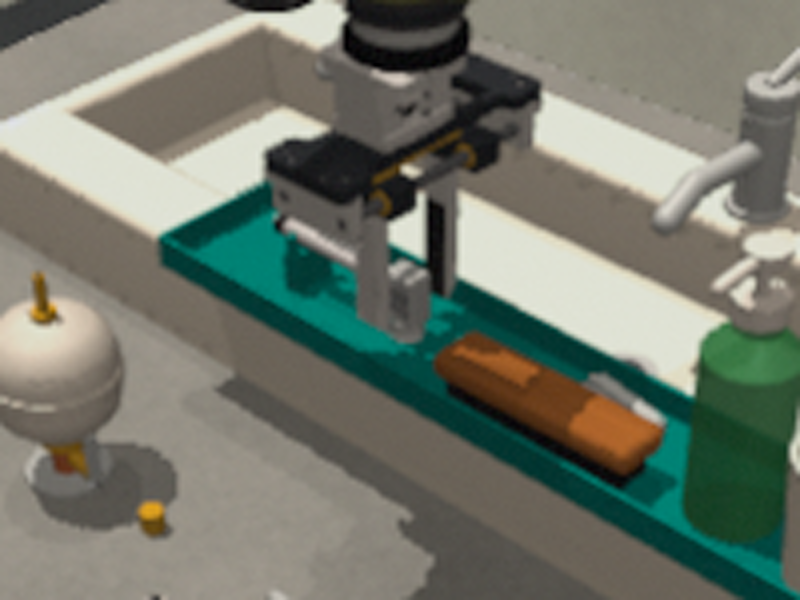

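The fingers straddle the head at about crop (405,300), so I'm lowering slightly and closing.

Emit:
jog_arm:
  plan: [-0.0005,0,-0.004,0,0,0,-0.0005,0,-0.004,0,0,0]

```text
clock: 2.75
eef_pos: [608.6, 50.1, 116.4]
eef_rot: [3.141, 0.0, 1.544]
wrist_force: [-0.5, -0.3, 0.8]
finger_gap: 49.8
finger_force: 0.0
```

Emit:
jog_arm:
  plan: [0,0,0,0,0,0,0,0,0,0,0,0,0,0,0,0,0,0,0,0,0,0,0,0,0,0,0,0,0,0,0,0,0,0,0,0,0,0,0,0,0,0]
  claw: 0.0
  force: 60

```text
clock: 3.45
eef_pos: [608.7, 50.1, 116.5]
eef_rot: [3.142, 0.0, 1.544]
wrist_force: [0.3, 0.6, 0.5]
finger_gap: 19.9
finger_force: 60.0
```

Emit:
jog_arm:
  plan: [0,0,0.01,0,0,0,0,0,0.03,0,0,0,0,0,0.055,0,0,0,0,0,0.08,0,0,0,0,0,0.1,0,0,0,-0.02,0.02,0.1,0,0,0,-0.045,0.045,0.1,0,0,0,-0.07,0.07,0.1,0,0,0,-0.095,0.095,0.1,0,0,0,-0.12,0.12,0.1,0,0,0,-0.145,0.14,0.1,0,0,0,-0.16,0.155,0.1,0,0,0,-0.166,0.1605,0.095,0,0,0,-0.166,0.1605,0.085,0,0,0,-0.166,0.1605,0.08,0,0,0,-0.166,0.1605,0.08,0,0,0,-0.166,0.1605,0.08,0,0,0]

```text
clock: 5.15
eef_pos: [443.1, 210.0, 196.2]
eef_rot: [-3.141, 0.0, 1.543]
wrist_force: [-0.1, 0.6, -0.8]
finger_gap: 20.1
finger_force: 60.0
```

Run:
```python
from h import *
p,d=camera('side'); t,_=camera('top'); np.savez('pics/h1.npz',p=p,t=t)
a=cv2.resize(p[115:175,195:255,::-1],(540,540),interpolation=cv2.INTER_CUBIC); b=cv2.resize(t[185:245,195:224,::-1],(260,540),interpolation=cv2.INTER_CUBIC)
cv2.imwrite('pics/h1.png',np.hstack([a,b])); s=manip.read_state(); print(s['eef_pos'],s['wrist_force'],s['moment'])
```

```text
[443.06656452 210.29577978 196.53426887] [ 0.07669375  0.26231813 -1.38537012] [-0.0917339   0.06756783 -0.01234891]
```

View pics/h1.png

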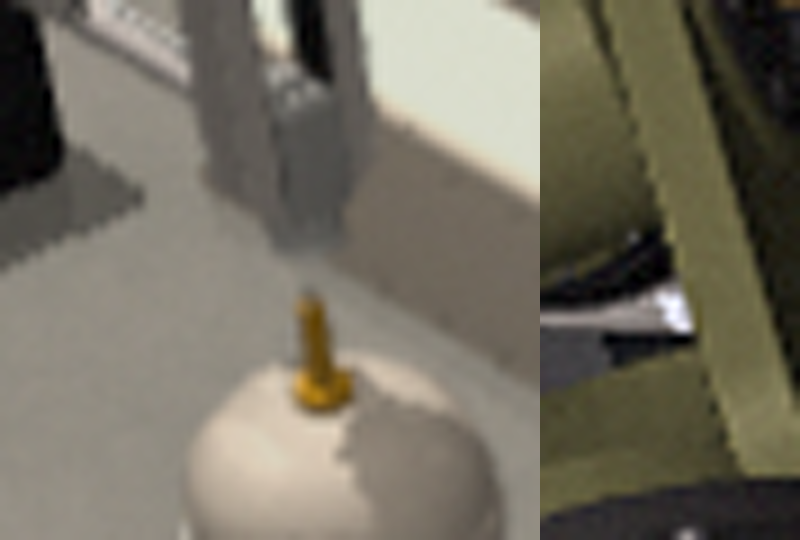

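The side crop shows the foot's lower rim at about (272..343, 245) and the stem tip at (311,297). The top view is occluded by the arm. I'll measure the lateral offset within the side view.

Run:
```python
from h import *
z=np.load('pics/h1.npz'); p=z['p'].astype(int); cs=get_calibration('side'); c=get_calibration('top')
e=np.array([0.824,-0.566,0])
cr=lambda x,y:[195+(x+.5)/9-.5,115+(y+.5)/9-.5]
for zz,q in ((180,cr(307.5,238)),(162,cr(311,300)),(158,cr(312,306)),(145,cr(318,345)),(132,cr(324,388))): print(zz,q,plane(cs,[q],zz)[0].round(1),(plane(cs,[q],zz)[0]@e).round(2))
for r in range(137,143): print(r,p[r,222:237].mean(1).round())
# silhouette circle in top0
t=np.load('pics/top0.npz')['p']; s0=np.load('pics/side0.npz')['p']
for n,im,cc,(u0,u1,v0,v1) in (('top',t,c,(195,265,175,240)),('side',s0,cs,(205,260,145,205))):
    h=im[v0:v1,u0:u1]; lab=cv2.cvtColor(h,cv2.COLOR_RGB2LAB).astype(int)
    m=np.full(h.shape[:2],cv2.GC_PR_BGD,np.uint8); cen=((230-u0,207-v0) if n=='top' else (233-u0,174-v0)); m[:]=cv2.GC_BGD
    cv2.circle(m,cen,24,cv2.GC_PR_FGD,-1) ; cv2.circle(m,cen,10,cv2.GC_FGD,-1)
    bg=np.zeros((1,65));fg=np.zeros((1,65)); cv2.grabCut(np.ascontiguousarray(h[...,::-1]),m,None,bg,fg,5,cv2.GC_INIT_WITH_MASK)
    k=((m==1)|(m==3)).astype(np.uint8); ct=max(cv2.findContours(k,0,1)[0],key=len)
    el=cv2.fitEllipse(ct); q=[el[0][0]+u0,el[0][1]+v0]; print(n,el[1],q,plane(cc,[q],82)[0],(plane(cc,[q],82)[0]@e))
```

```text
180 [228.72222222222223, 141.0] [447.2 209.5 180. ] 249.88
162 [229.11111111111111, 147.88888888888889] [443.9 207.8 162. ] 248.12
158 [229.22222222222223, 148.55555555555554] [445.6 210.4 158. ] 248.13
145 [229.88888888888889, 152.88888888888889] [445.5 210.3 145. ] 248.04
132 [230.55555555555554, 157.66666666666666] [443.9 208.5 132. ] 247.78
137 [ 90.  91.  90.  90.  79.  77.  80.  78.  78.  77.  77.  85.  98. 101.
 104.]
138 [105.  97.  90.  90.  86.  78.  79.  78.  77.  79.  74.  94. 103. 103.
 101.]
139 [121. 112.  93.  86.  88.  80.  78.  85.  81.  83.  75.  92. 101. 102.
 101.]
140 [127. 124. 102.  86.  88.  85.  85.  90.  87.  84.  79.  90. 100. 101.
 102.]
141 [128. 127. 120.  94.  88.  91.  90.  90.  88.  88.  88.  91.  98. 102.
 100.]
142 [131. 133. 128. 105.  95.  95.  98. 100.  99.  96.  93.  96. 101. 101.
 101.]
top (35.89398193359375, 37.252010345458984) [229.59562301635742, 207.57098770141602] [442.41265176 215.1947891   82.        ] 242.74777442215927
side (33.05830383300781, 39.883094787597656) [233.41938018798828, 174.48107719421387] [441.49433329 204.33393922  82.        ] 248.13832103532448
```

Emit:
jog_arm:
  plan: [0,0.0025,0,0,0,0,0,0.0025,-0.005,0,0,0,0,0.0025,-0.01,0,0,0,0,0.0025,-0.013,0,0,0,0,0.0025,-0.013,0,0,0]

```text
clock: 5.75
eef_pos: [442.4, 213.0, 182.8]
eef_rot: [-3.141, 0.0, 1.544]
wrist_force: [-0.0, 0.0, -1.0]
finger_gap: 19.4
finger_force: 60.0
```

Run:
```python
from h import *
p,d=camera('side'); np.savez('pics/h2.npz',p=p)
cv2.imwrite('pics/h2.png',cv2.resize(p[125:170,205:255,::-1],(800,600)[0:1]+(600,) if 0 else (660,594),interpolation=cv2.INTER_CUBIC)); s=manip.read_state(); print(s['eef_pos'],s['wrist_force'],s['moment'])
```

```text
[442.55988259 213.09578419 183.20115035] [-0.2485822   0.14736331 -1.37326609] [-0.09610955  0.08639252 -0.00589004]
```

View pics/h2.png

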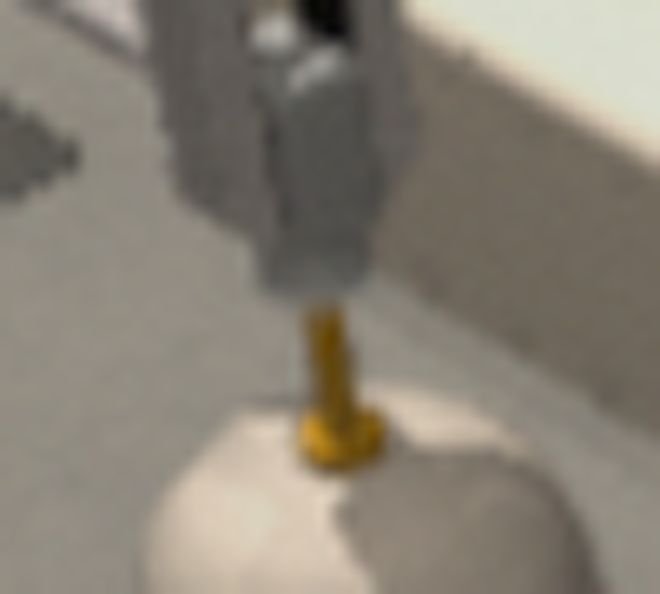

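Crop shows the foot centred at about (315,285) and the stem axis extrapolated to (320,283), so the gauge is about 1 mm left. I'll correct that and descend.

Emit:
jog_arm:
  plan: [0.0006,-0.0008,0,0,0,0,0.0006,-0.0008,-0.002,0,0,0,0.0006,-0.0008,-0.004,0,0,0,0.0006,-0.0008,-0.005,0,0,0,0.0006,-0.0008,-0.006,0,0,0,0.0006,-0.0008,-0.007,0,0,0,0.0006,-0.0008,-0.008,0,0,0,0.0006,-0.0008,-0.008,0,0,0]

```text
clock: 6.6
eef_pos: [443.2, 212.3, 175.3]
eef_rot: [-3.141, 0.0, 1.544]
wrist_force: [0.2, -0.5, -1.7]
finger_gap: 19.6
finger_force: 60.0
```

Emit:
jog_arm:
  plan: [0,0,-0.001,0,0,0,0,0,-0.002,0,0,0,0,0,-0.003,0,0,0,0,0,-0.004,0,0,0,0,0,-0.0045,0,0,0,0,0,-0.0045,0,0,0]

```text
clock: 7.2
eef_pos: [443.2, 212.3, 170.9]
eef_rot: [-3.141, 0.0, 1.544]
wrist_force: [0.4, -0.1, -1.2]
finger_gap: 19.7
finger_force: 60.0
```

Emit:
jog_arm:
  plan: [0,0,-0.001,0,0,0,0,0,-0.002,0,0,0,0,0,-0.003,0,0,0,0,0,-0.003,0,0,0]

```text
clock: 7.6
eef_pos: [443.2, 212.3, 167.8]
eef_rot: [-3.141, 0.0, 1.544]
wrist_force: [0.1, -0.7, -0.6]
finger_gap: 19.8
finger_force: 60.0
```

Emit:
jog_arm:
  plan: [0,0,-0.001,0,0,0,0,0,-0.002,0,0,0,0,0,-0.002,0,0,0]

```text
clock: 7.9
eef_pos: [443.3, 212.4, 166.1]
eef_rot: [3.141, -0.0, 1.544]
wrist_force: [0.0, -0.3, 0.9]
finger_gap: 19.5
finger_force: 60.0
```

Emit:
jog_arm:
  plan: [0,0,-0.0005,0,0,0,0,0,-0.001,0,0,0,0,0,-0.001,0,0,0]

```text
clock: 8.2
eef_pos: [443.4, 212.4, 165.1]
eef_rot: [3.141, -0.0, 1.544]
wrist_force: [0.2, -0.7, 4.3]
finger_gap: 19.4
finger_force: 60.0
```

Emit:
jog_arm:
  plan: [0,0,-0.0005,0,0,0,0,0,-0.001,0,0,0,0,0,-0.0015,0,0,0,0,0,-0.0015,0,0,0]

```text
clock: 8.6
eef_pos: [443.5, 212.4, 163.7]
eef_rot: [3.141, -0.0, 1.544]
wrist_force: [-0.4, 0.2, 6.3]
finger_gap: 19.3
finger_force: 60.0
```

Emit:
jog_arm:
  plan: [0,0,-0.0005,0,0,0,0,0,-0.001,0,0,0,0,0,-0.001,0,0,0]

```text
clock: 8.9
eef_pos: [443.6, 212.5, 162.8]
eef_rot: [3.141, -0.0, 1.544]
wrist_force: [0.6, -0.4, 6.9]
finger_gap: 19.8
finger_force: 60.0
```

Emit:
jog_arm:
  plan: [0,0,-0.0005,0,0,0,0,0,-0.001,0,0,0,0,0,-0.001,0,0,0]

```text
clock: 9.2
eef_pos: [443.6, 212.5, 162.0]
eef_rot: [3.14, -0.001, 1.544]
wrist_force: [0.0, -0.1, 6.8]
finger_gap: 19.8
finger_force: 60.0
```

Emit:
jog_arm:
  plan: [0,0,-0.0003,0,0,0,0,0,-0.0006,0,0,0,0,0,-0.0006,0,0,0]

```text
clock: 9.5
eef_pos: [444.0, 212.6, 161.9]
eef_rot: [3.139, -0.001, 1.544]
wrist_force: [-0.3, 0.6, 10.2]
finger_gap: 19.9
finger_force: 60.0
```

Emit:
jog_arm:
  plan: [0,0,-0.0003,0,0,0,0,0,-0.0005,0,0,0,0,0,-0.0005,0,0,0]

```text
clock: 9.8
eef_pos: [444.2, 212.7, 161.8]
eef_rot: [3.138, -0.001, 1.544]
wrist_force: [-0.2, 1.1, 15.4]
finger_gap: 19.9
finger_force: 60.0
```

Emit:
jog_arm:
  plan: [0,0,0,0,0,0,0,0,0,0,0,0,0,0,0,0,0,0,0,0,0,0,0,0,0,0,0,0,0,0]

```text
clock: 10.3
eef_pos: [444.2, 212.7, 161.8]
eef_rot: [3.138, -0.001, 1.544]
wrist_force: [0.3, 0.3, 15.3]
finger_gap: 19.5
finger_force: 60.0
```

Emit:
jog_arm:
  plan: [0,0,-0.0001,0,0,0,0,0,-0.0001,0,0,0,0,0,-0.0001,0,0,0,0,0,-0.0001,0,0,0,0,0,-0.0001,0,0,0,0,0,-0.0001,0,0,0,0,0,-0.0001,0,0,0,0,0,-0.0001,0,0,0,0,0,-0.0001,0,0,0,0,0,-0.0001,0,0,0,0,0,-0.0001,0,0,0,0,0,-0.0001,0,0,0,0,0,-0.0001,0,0,0,0,0,-0.0001,0,0,0]

```text
clock: 11.7
eef_pos: [444.2, 212.7, 161.8]
eef_rot: [3.138, -0.001, 1.544]
wrist_force: [-0.3, 0.2, 15.7]
finger_gap: 19.5
finger_force: 60.0
```

Run:
```python
from h import *
p,d=camera('side'); t,_=camera('top')
a=cv2.resize(p[80:180,160:260,::-1],(600,600),interpolation=cv2.INTER_CUBIC); b=cv2.resize(t[190:230,160:220,::-1],(600,400),interpolation=cv2.INTER_CUBIC)[:,:200]
cv2.imwrite('pics/h3.png',a); s=manip.read_state(); print(s['eef_pos'],s['wrist_force'])
```

```text
[444.2561025  212.70480429 161.7785101 ] [ 0.04611252  0.57766918 15.84703371]
```

View pics/h3.png

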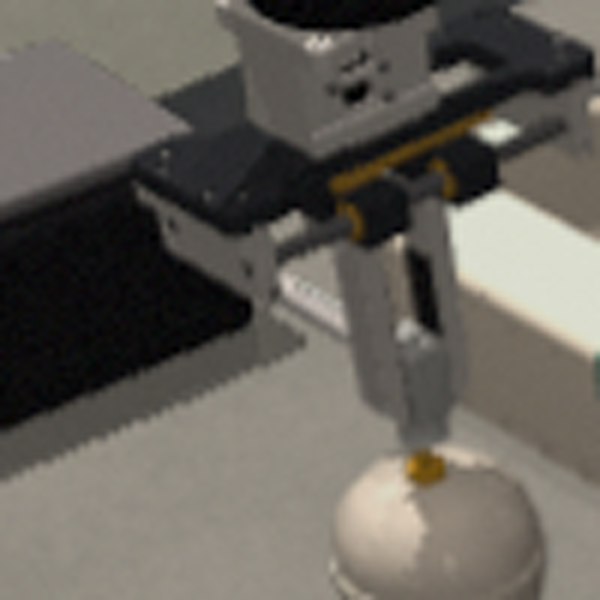

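The foot covers the stem, with only the nut showing at (425,467). It's seated at about 17 N and has been held for over 1.5 s. I'll lift straight off and carry it back over the stand.

Emit:
jog_arm:
  plan: [0,0,0.002,0,0,0,0,0,0.008,0,0,0,0,0,0.02,0,0,0,0,0,0.04,0,0,0,0,0,0.055,0,0,0,0.02,-0.02,0.055,0,0,0,0.045,-0.045,0.055,0,0,0,0.07,-0.07,0.055,0,0,0,0.095,-0.095,0.055,0,0,0,0.12,-0.12,0.055,0,0,0,0.14,-0.14,0.055,0,0,0,0.155,-0.155,0.055,0,0,0,0.165,-0.163,0.055,0,0,0,0.165,-0.163,0.055,0,0,0,0.165,-0.163,0.055,0,0,0,0.165,-0.163,0.055,0,0,0]

```text
clock: 13.4
eef_pos: [607.7, 50.2, 215.5]
eef_rot: [-3.141, -0.0, 1.545]
wrist_force: [0.6, 0.3, -2.0]
finger_gap: 19.7
finger_force: 60.0
```

Run:
```python
from h import *
p,d=camera('side'); t,_=camera('top')
a=cv2.resize(p[80:180,240:340,::-1],(500,500),interpolation=cv2.INTER_CUBIC); b=cv2.resize(t[100:200,230:290,::-1],(300,500),interpolation=cv2.INTER_CUBIC)
cv2.imwrite('pics/h4.png',np.hstack([a,b])); s=manip.read_state(); print(s['eef_pos'],s['eef_rot'],s['wrist_force'])
```

```text
[607.85512    50.0608161 215.564619 ] [ 3.14135920e+00 -7.95663738e-05  1.54522833e+00] [-0.46485438 -0.57202192 -1.96829345]
```

View pics/h4.png

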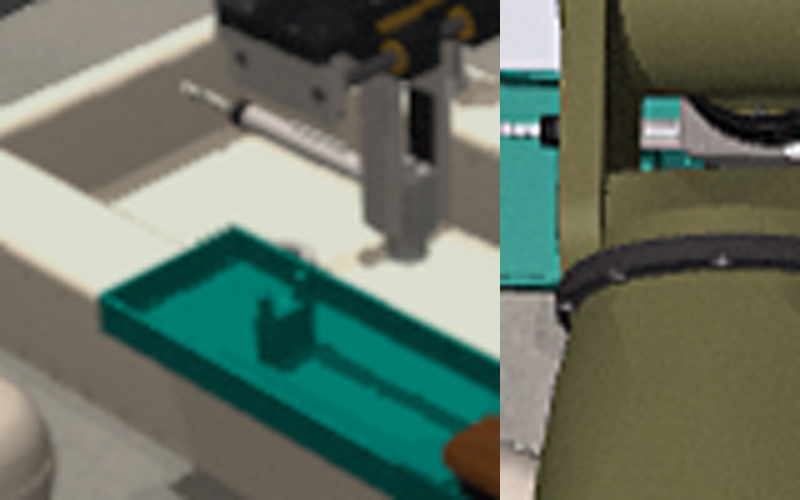

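The rod stands out at (180..238, 85..110) and the saddle is below at (285,330). Lowering now.

Emit:
jog_arm:
  plan: [0.001,0,-0.02,0,0,0,0.001,0,-0.04,0,0,0,0.001,0,-0.055,0,0,0,0.001,0,-0.065,0,0,0,0.001,0,-0.075,0,0,0,0.001,0,-0.083,0,0,0,0.001,0,-0.09,0,0,0,0.001,0,-0.094,0,0,0,0.001,0,-0.094,0,0,0]

```text
clock: 14.4
eef_pos: [609.1, 49.3, 120.9]
eef_rot: [-3.141, 0.0, 1.544]
wrist_force: [-0.4, 0.6, -0.7]
finger_gap: 19.9
finger_force: 60.0
```

Emit:
jog_arm:
  plan: [0,0,-0.001,0,0,0,0,0,-0.002,0,0,0,0,0,-0.003,0,0,0,0,0,-0.003,0,0,0]

```text
clock: 14.8
eef_pos: [609.3, 49.3, 118.3]
eef_rot: [3.142, -0.0, 1.544]
wrist_force: [-0.3, 0.5, -2.0]
finger_gap: 19.6
finger_force: 60.0
```

Emit:
jog_arm:
  plan: [-0.0005,0,-0.0005,0,0,0,-0.0005,0,-0.001,0,0,0,-0.0005,0,-0.0015,0,0,0,-0.0005,0,-0.002,0,0,0,-0.0005,0,-0.002,0,0,0]

```text
clock: 15.3
eef_pos: [608.8, 49.3, 116.5]
eef_rot: [3.141, -0.0, 1.544]
wrist_force: [-1.8, -0.2, 2.0]
finger_gap: 19.4
finger_force: 60.0
```

Emit:
jog_arm:
  plan: [0,0,0,0,0,0,0,0,0,0,0,0,0,0,0,0,0,0,0,0,0,0,0,0,0,0,0,0,0,0]
  claw: 0.048

```text
clock: 15.8
eef_pos: [608.7, 49.4, 116.2]
eef_rot: [-3.142, -0.0, 1.544]
wrist_force: [0.1, -0.5, -0.0]
finger_gap: 48.2
finger_force: 0.0
```

Emit:
jog_arm:
  plan: [0,0,0.01,0,0,0,0,0,0.03,0,0,0,0,0,0.06,0,0,0,0,0,0.1,0,0,0,-0.03,0.0,0.14,0,0,0,-0.07,0,0.16,0,0,0,-0.11,0,0.17,0,0,0,-0.15,0,0.17,0,0,0,-0.19,0,0.17,0,0,0,-0.23,0.0,0.17,0,0,0,-0.25,0,0.17,0,0,0,-0.25,0,0.17,0,0,0]

```text
clock: 17.0
eef_pos: [357.3, 49.4, 287.6]
eef_rot: [3.139, -0.0, 1.545]
wrist_force: [0.2, -0.6, 0.2]
finger_gap: 48.0
finger_force: 0.0
```

Run:
```python
from h import *
p,d=camera('side'); t,_=camera('top'); np.savez('pics/h5.npz',p=p,t=t)
a=cv2.resize(p[110:190,240:340,::-1],(500,400),interpolation=cv2.INTER_CUBIC); b=cv2.resize(t[100:180,220:320,::-1],(500,400),interpolation=cv2.INTER_CUBIC)
cv2.imwrite('pics/h5.png',cv2.resize(np.vstack([a,b]),None,fx=.75,fy=.75)); s=manip.read_state(); print(s['eef_pos'],s['wrist_force'],s['finger_gap'])
```

```text
[359.11457627  49.3435037  287.107315  ] [0.80758888 0.79868767 0.70656042] 47.88891299406109
```

View pics/h5.png

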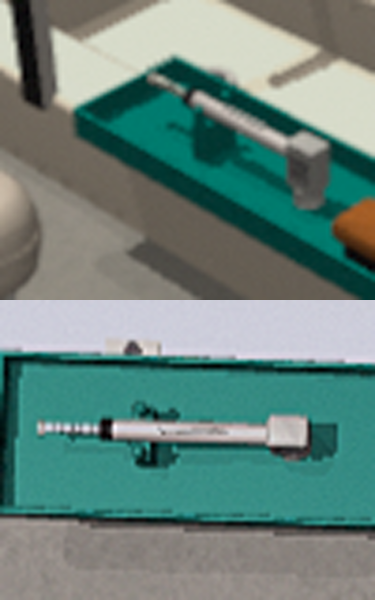

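The gauge stands on its stand: head at lower-panel (287,433), barrel between the prongs at (155,430), and rod out about 30 mm at (38..98,428). The gripper is clear, so I'm handing in.

```bash
python3 -c "
from cell import manip
print(manip.sign_off())"
```

```text
the job is handed in; nothing more can be done
None
```

I pressed the gauge on the white vessel's valve at about 17 N for over 1.5 s, put it back upright on its stand with the rod about 30 mm out, and handed the job in; `sign_off` returned no verdict.

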